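# Change the range on a pressure calibrator

## Robot

A 6-joint arm with a two-finger parallel gripper is mounted at the origin on the work surface. World frame = base frame: x ahead of the robot, y to its left, z up, the work surface at z = 0. Lengths are in m, angles in rad, forces in N, time in s.
With the tool pointing down it reaches from about 0.375 to 0.75 m from the base axis. Payload 9 kg.
Tool frame: the origin (TCP) lies on the centre line of the jaws, within the pads' length; the fingertips stand 8 mm ahead of it and the grasp point (between the pads) lies 11 mm behind it; z points along the fingers, y is the line along which they close (so a half turn about z gives the same grasp; the last joint's range is limited). The gripper opens to 85 mm and grips with 20 to 120 N. Pads are 22 mm wide; open, the fingers measure 114 mm over their backs; the gripper's body (76 mm by 85 mm) begins 54 mm behind the grasp point. The pads swing forward as they close: fully open they stand 13 mm farther back than shut.
Start: joints at [-1.358, 0.104, 0.097, 1.564, 0, 1.353], TCP at [0.251, -0.545, 0.219] pointing down, gripper open.
Joint ranges: [-2.99, 2.99], [-0.84, 1.86], [-1.1, 1.16], [-1.84, 2.11], [-1.51, 1.56], [-3.14, 3.14]. Speed limits (rad/s): [2.22, 2.22, 2.57, 3.14, 3.14, 3.14].

## Interface

Orientations are given as [roll, pitch, yaw] about the fixed x, y, z axes, in that order (R = Rz(yaw) Ry(pitch) Rx(roll)).
In Python, from bench import r gives the robot as it stands.
- The arm moves only by the shell command python3 -m handwheel 'ROWS'. ROWS is JSON, a list of rows, each an object of numbers: "dx", "dy", "dz": the shift along the tool's x, y, z in units of 30 mm (1.0 is 30 mm); "yaw": the turn about the tool's z in rad; "gripper": the opening, from -1 (shut) to 1 (fully open). A call has 1 to 5 rows; each row shifts and turns the commanded pose from where the row before left it, along the tool's axes as they then stand; what a row does not reach is not made up. A row lasts 1/10 s, in which the tool goes at most 50 mm and 8.59 degrees, less where a joint would pass 70% of its speed; a pose out of reach is approached as far as the arm can. A call is refused whole if a number of a shift passes 1 or a number of a turn 0.15, either way. A call with a gripper value outside its range is refused whole. The fingers move at their own pace and stop on an object; the grip force is fixed at half the most. Time passes only in rows, so rows that do not move let the fingers close. It gives the time, the measured TCP pose, the force, the opening and the grip force at its end, in the units of the state.
- r.get_obs(): the state, without advancing time (a new reading comes with each control period).
- r.get_image(name): name is "scene" or "top"; returns a dict with "color" (420x560x3 uint8, blue, green, red), "range_z" (420x560 float32, m along the optical axis (not along the pixel's ray), 0 where there is no reading), "vfov" (degrees; the focal length in pixels is half the picture's height over the tangent of half this angle, whatever the lens; pixels are square), "cx", "cy" (the principal point, pixels), "k1" (the pictures are not rectified: a ray, as slopes to the right and down, at radius r is drawn at 1 + k1 r^2 times it, then the intrinsics apply), "rvec" (rotation vector, rad) and "tvec" (3), from world to camera coordinates, as OpenCV has them. Camera axes: x right, y down, z forward; pixel columns grow to the right and rows downward; lengths in m; the calibration is good to about 2 mm. A picture is of the moment at which its call begins.
- r.hand_in(): hands the job in; it is judged then, once.
The state is a dict: "t": time; "qpos": joint angles; "joint_velocities": joint speeds; "joint_torque": joint torques, N m; "tcp_pos": TCP position; "ee_rot": TCP orientation; "force": force on the tool from outside, world axes, zero at the start; "ft_torque": the same for the moment, N m; "grip_width": opening from 0.0 (shut) to 1.0 (fully open); "grip_force": force on a finger pad.
Only numpy, scipy, OpenCV 4.12 (cv2) and the standard library are available. Lean on these libraries where they do the work, as an engineer would, in place of code of your own. Each camera call takes 0.05 s, during which the arm holds its last target. There are 200 camera calls.

## Task

On the pressure calibrator, pull the sprung black selector knob up out of its notch, turn it to the green dot and let it drop fully home in the notch there; the notch is only roughly at the dot, so feel for it and never force the knob against the steel. Then swing the valve lever fully over, away from the robot. Let go of everything and leave the loose parts, tools and weights where they are.

Things in the scene. Friction and masses are not known exactly. Their poses are not given: they have to be found in the camera images.
- calibrator: off-white case, 280 x 420 x 90 mm, fixed; deck 90 mm above the table. Origin: centre of its underside; x points away from the robot, y to the left. On the deck (case frame, mm): selector axis at (0, 90), valve lever block at (-20, -40), round digital gauge 86 mm across at (90, -160), 135 mm above the deck at its top, and a test port, radius 20, 22 high, at (100, 120).
- selector (a joint): turn of the selector knob about its upright axis, rad; 0 at the start with the pointer along the case's +x, growing anticlockwise seen from above; end stops at -1.5 and +1.5. Hinge friction is slight (0.02 N m).
- lift (a joint): how far the knob is pulled up, m: 0 seated in a notch, about 0.008 with its key riding on the flat steel ring between notches, 0.016 at the upper stop. A spring pulls it down with 5 N at 0, 0.2 N more per mm: let go, it drops by itself where the key finds a notch. With the key in a notch (lift under 8 mm) the knob cannot turn, but for a few degrees of play.
- selector_grip (a point): on the knob's axis, at mid-height for gripping, 41 mm above the deck when seated. The knob is a black round skirt 80 mm across (its top 19 mm above the deck when seated) with an upright grip bar on it: 60 mm long, 14 mm thick, 36 mm tall, bar top 55 mm above the deck. Site axes: x along the bar to the pointer, z up.
- selector_pointer (a point): tip of the white pointer at the edge of the skirt, 52 mm from the knob's axis, along the bar.
- key: steel key under the skirt, out of sight, 8 mm wide, on the pointer's radius 25 mm from the axis; origin on the knob's axis. It rests in a notch 10.4 mm wide and 8 mm deep. Side or down forces between key and index ring must stay under 25 N (about 0.6 N m on the knob).
- green_mark: green disc, 18 mm across, 3 mm thick, fixed on the deck 70 mm from the knob's axis, 63 degrees to one side of the case's +x direction (either side). Origin: centre of its underside. The notch that belongs to it was set by hand and is hidden under the skirt: it lies within 0.2 rad (11.5 degrees) either side of the radius through the disc.
- red_mark: red disc of the same size at 63 degrees on the other side; the wrong range, with a notch of its own.
- valve (a joint): valve lever, rad: 0 leaning towards the robot side (case -x), 1.0 fully over to the case's +x; it stays where it is left (friction 0.06 N m).
- valve_tip (a point): centre of the lever's black ball, 26 mm across, at the end of a 10 mm thick steel rod 80 mm long; it pivots 22 mm above the deck about a level axis along the case's y, over a block 70 x 50 x 25 mm; at 0 the rod leans 0.5 rad from upright.
- adapter: loose brass fitting on the deck's near left corner, 26 mm across, 30 mm tall; origin under its centre; leave alone.
- deck_weight: loose steel weight on the deck's near right corner, 56 mm across, 26 mm tall; origin under its centre; leave alone.
- plug: loose steel plug on the far part of the deck, 24 mm across, 22 mm tall; origin under its centre; leave alone.
- wrench: loose wrench on the table to the right; leave alone.
- screwdriver: loose screwdriver on the table to the left; leave alone.
- jar: loose small pale jar, 60 mm across, 75 mm tall, on the table to the left; leave alone.
- big_weight: loose steel weight, 100 mm across, 50 mm tall, on the table to the right; leave alone.

How it is judged:
By the outcome, as a careful person would: the job done as asked, in the order asked, and still so for the second after the job is handed in, with the robot touching nothing.
It also fails if it takes over 56 s, if anything falls off the work surface, if the arm or the gripper's body presses on something with over 40 N, if the wrist force passes 120 N, or if a joint passes its speed limit or range.

## Working session

There is one attempt and no reset: what is moved stays moved. The work goes in short steps, Python scripts to look and compute and a shell command to move; the robot and the scene stay as the last step left them, time stands still between calls to the robot, and variables do not carry over. Pictures are saved under pics/ and viewed, at most 10 in all, crops included, and the job is handed in when it is done.

```bash
ls; mkdir -p pics; cat > h.py <<'E'
import numpy as np, cv2
from bench import r
def cam(im):
    H=im["color"].shape[0]; f=H/2/np.tan(np.radians(im["vfov"])/2)
    R=cv2.Rodrigues(np.array(im["rvec"],float))[0]; return f,R,np.array(im["tvec"],float)
def ray(im,u,v):
    f,R,t=cam(im); x=(u-im["cx"])/f; y=(v-im["cy"])/f; a,b=x,y
    for _ in range(20):
        s=1+im["k1"]*(a*a+b*b); a,b=x/s,y/s
    return -R.T@t, R.T@np.array([a,b,1.0])
def onplane(im,u,v,z):
    o,d=ray(im,u,v); return o+d*(z-o[2])/d[2]
def cloud(im):
    Z=im["range_z"]; H,W=Z.shape; u,v=np.meshgrid(np.arange(W),np.arange(H))
    f,R,t=cam(im); x=(u-im["cx"])/f; y=(v-im["cy"])/f; a,b=x,y
    for _ in range(20):
        s=1+im["k1"]*(a*a+b*b); a,b=x/s,y/s
    P=np.stack([a*Z,b*Z,Z],-1)-t
    return P@R
E
python3 - <<'E'
from h import *
for n in("scene","top"):
    im=r.get_image(n); cv2.imwrite(f"pics/{n}0.png",im["color"]); np.save(n+"0.npy",im,allow_pickle=True)
    print(n,{k:im[k] for k in("vfov","cx","cy","k1","rvec","tvec")}, ray(im,280,210))
print(r.get_obs())
E
```

```text
pics
scene {'vfov': 48.414624350142745, 'cx': 275.5689945947279, 'cy': 210.25925221457373, 'k1': -0.017094938282568833, 'rvec': array([ 1.79057908,  1.34304965, -0.69877698]), 'tvec': array([-0.16694796, -0.16794864,  1.76707866])} (array([ 1.54471242, -0.31662441,  0.83202036]), array([-0.7937528 ,  0.26520882, -0.54745874]))
top {'vfov': 55.34398348396083, 'cx': 277.14312951735087, 'cy': 204.39556093436326, 'k1': 0.03262440044651472, 'rvec': array([ 2.20579308, -1.98327092,  0.22491136]), 'tvec': array([-0.04496473,  0.54531576,  1.1416314 ])} (array([ 0.27985333, -0.01460053,  1.23457778]), array([ 0.20921398,  0.01444709, -0.97788933]))
{'t': 0.1, 'qpos': array([-1.35770352e+00,  1.04657559e-01,  9.65412732e-02,  1.56389493e+00,
       -2.10814825e-05,  1.35310113e+00]), 'joint_velocities': array([ 0.00053035, -0.00178453,  0.00272461,  0.00106092,  0.00050891,
        0.00195774]), 'joint_torque': array([ 6.58820383e-03, -5.58203816e+01,  5.04722786e+01,  1.28934023e-02,
       -1.61744797e-04, -1.45274930e-05]), 'tcp_pos': array([ 0.25048884, -0.54486366,  0.2180864 ]), 'ee_rot': array([-3.14040189e+00, -2.41806687e-04,  4.30787881e-01]), 'force': array([-0.30881303,  0.64207313,  0.18580187]), 'ft_torque': array([-0.00962892, -0.01262563,  0.00742569]), 'grip_force': 0.0, 'grip_width': 0.9988990871093983}
```

View pics/top0.png

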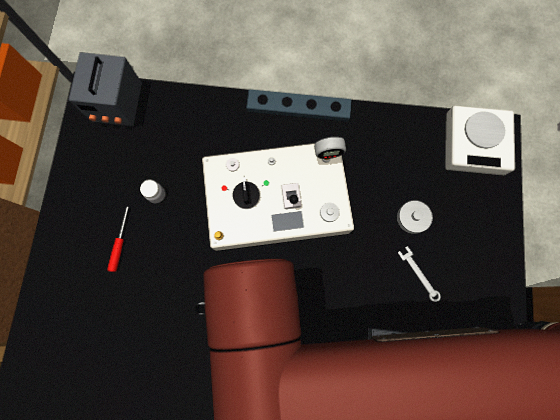

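View pics/scene0.png

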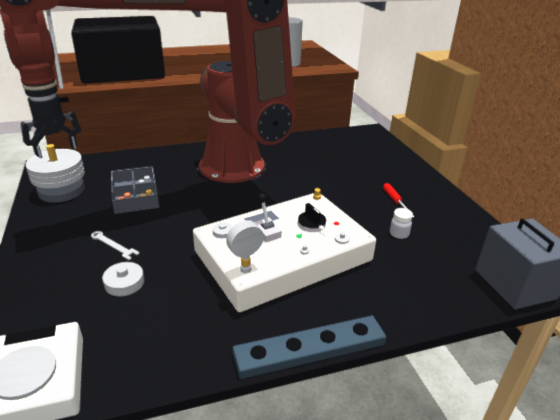

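Top view: case centred near (278,195). Knob is at (246,194) with its pointer up at (245,178), green disc at (266,183) on the right, red at (224,188), and lever ball at (293,199). So green is at negative selector angle. Next I'll measure.

```bash
python3 - <<'E'
from h import *
for n in("top","scene"):
    im=np.load(n+"0.npy",allow_pickle=True).item(); c=im["color"]; hsv=cv2.cvtColor(c,cv2.COLOR_BGR2HSV); P=cloud(im)
    x0,x1,y0,y1=(195,365,135,255) if n=="top" else (180,390,180,310)
    roi=np.zeros(c.shape[:2],bool); roi[y0:y1,x0:x1]=1
    for name,m in dict(green=(hsv[...,0]>40)&(hsv[...,0]<85)&(hsv[...,1]>100),red=((hsv[...,0]<6)|(hsv[...,0]>174))&(hsv[...,1]>120)&(hsv[...,2]>80)).items():
        k,l,s,ce=cv2.connectedComponentsWithStats((m&roi).astype(np.uint8))
        for i in range(1,k):
            if s[i,4]>5: print(n,name,ce[i],s[i,4],onplane(im,*ce[i],.0925).round(4))
    # deck points: fit rectangle
    dm=roi&(np.abs(P[...,2]-.09)<.006)
    pts=P[dm][:,:2].astype(np.float32); print(n,"deck z",np.median(P[dm][:,2]),cv2.minAreaRect(pts))
    m=roi&(hsv[...,2]>120)&(hsv[...,1]<60)
    # image contour of white -> polygon on deck plane
    cs,_=cv2.findContours(dm.astype(np.uint8),cv2.RETR_EXTERNAL,cv2.CHAIN_APPROX_NONE); q=max(cs,key=cv2.contourArea)[:,0]
    w=np.array([onplane(im,*p,.09)[:2] for p in q]); print(cv2.minAreaRect(w.astype(np.float32)))
    for lo,hi in((.125,.155),(.155,.2),(.2,.24)):
        mm=roi&(P[...,2]>lo)&(P[...,2]<hi)
        k,l,s,ce=cv2.connectedComponentsWithStats(mm.astype(np.uint8))
        for i in range(1,k):
            if s[i,4]>8: Q=P[l==i]; print(n,lo,s[i,4],ce[i].round(1),"mean",Q.mean(0).round(4),"min",Q.min(0).round(3),"max",Q.max(0).round(3))
E
```

```text
top green [265.72727273 182.5       ] 22 [0.6026 0.053  0.0925]
top red [223.875      187.66666667] 24 [0.5737 0.174  0.0925]
top deck z 0.08978959552624273 ((0.5771530866622925, 0.017673015594482422), (0.27878081798553467, 0.4182383418083191), 13.50147819519043)
((0.5759488344192505, 0.017497360706329346), (0.2776190936565399, 0.41652849316596985), 13.502570152282715)
top 0.125 110 [245.2 192. ] mean [0.5544 0.1043 0.1438] min [0.527 0.093 0.126] max [0.587 0.117 0.149]
top 0.125 11 [290.6 193.8] mean [ 0.5667 -0.0235  0.1281] min [ 0.56  -0.033  0.125] max [ 0.572 -0.018  0.14 ]
top 0.155 175 [327.7 153.3] mean [ 0.6791 -0.1139  0.1821] min [ 0.669 -0.16   0.156] max [ 0.698 -0.074  0.2  ]
top 0.155 69 [293.8 199.1] mean [ 0.5359 -0.0327  0.1939] min [ 0.526 -0.045  0.186] max [ 0.548 -0.02   0.2  ]
top 0.2 375 [330.8 144.9] mean [ 0.6909 -0.117   0.2163] min [ 0.671 -0.158  0.2  ] max [ 0.717 -0.078  0.227]
scene green [299.  235.5] 16 [0.6044 0.0535 0.0925]
scene red [231.5 180. ] 14 [ 0.2657 -0.0558  0.0925]
scene red [386.67741935 187.56451613] 62 [0.4361 0.4061 0.0925]
scene r
[... 267 characters left out ...]
), 13.325390815734863)
scene 0.125 146 [312.5 210.7] mean [0.5637 0.1041 0.1375] min [0.53  0.093 0.125] max [0.591 0.12  0.147]
scene 0.125 44 [265.2 216.1] mean [ 0.5598 -0.0282  0.1401] min [ 0.552 -0.033  0.125] max [ 0.57  -0.021  0.155]
scene 0.125 129 [246.8 254.8] mean [ 0.7086 -0.1156  0.1431] min [ 0.694 -0.143  0.125] max [ 0.717 -0.084  0.155]
scene 0.155 101 [262.3 200.3] mean [ 0.5462 -0.0328  0.182 ] min [ 0.532 -0.045  0.155] max [ 0.558 -0.022  0.198]
scene 0.155 559 [244.6 243.1] mean [ 0.7095 -0.1203  0.179 ] min [ 0.692 -0.161  0.155] max [ 0.721 -0.074  0.2  ]
scene 0.2 406 [243.2 229.6] mean [ 0.7039 -0.1219  0.2137] min [ 0.681 -0.156  0.2  ] max [ 0.719 -0.079  0.225]
```

```bash
python3 -m handwheel '[{"dz":-1,"gripper":1},{"dz":-1,"gripper":1},{"yaw":-0.15,"gripper":1},{"yaw":-0.15,"gripper":1},{"yaw":-0.15,"gripper":1}]'
python3 -m handwheel '[{"yaw":-0.15,"gripper":1},{"yaw":-0.15,"gripper":1},{"yaw":-0.15,"gripper":1},{"yaw":-0.15,"gripper":1},{"yaw":-0.15,"gripper":1}]'
python3 -m handwheel '[{"yaw":-0.15,"gripper":1},{"yaw":-0.15,"gripper":1},{"yaw":-0.15,"gripper":1},{"yaw":-0.15,"gripper":1},{"yaw":-0.15,"gripper":1}]'
python3 -m handwheel '[{"yaw":-0.15,"gripper":1},{"yaw":-0.15,"gripper":1},{"yaw":-0.15,"gripper":1},{"yaw":-0.15,"gripper":1},{"yaw":-0.15,"gripper":1}]'
python3 -m handwheel '[{"yaw":-0.15,"gripper":1},{"yaw":-0.10,"gripper":1},{"gripper":1},{"gripper":1}]'
```

```text
invalid input at $[0]: expected keys dx, dy, dz, yaw, gripper
invalid input at $[0]: expected keys dx, dy, dz, yaw, gripper
invalid input at $[0]: expected keys dx, dy, dz, yaw, gripper
invalid input at $[0]: expected keys dx, dy, dz, yaw, gripper
invalid input at $[0]: expected keys dx, dy, dz, yaw, gripper
```

```bash
python3 -m handwheel '[{"dx":0,"dy":0,"dz":-1,"yaw":0,"gripper":1},{"dx":0,"dy":0,"dz":-1,"yaw":0,"gripper":1},{"dx":0,"dy":0,"dz":0,"yaw":-0.15,"gripper":1},{"dx":0,"dy":0,"dz":0,"yaw":-0.15,"gripper":1},{"dx":0,"dy":0,"dz":0,"yaw":-0.15,"gripper":1}]'
python3 -m handwheel '[{"dx":0,"dy":0,"dz":0,"yaw":-0.15,"gripper":1},{"dx":0,"dy":0,"dz":0,"yaw":-0.15,"gripper":1},{"dx":0,"dy":0,"dz":0,"yaw":-0.15,"gripper":1},{"dx":0,"dy":0,"dz":0,"yaw":-0.15,"gripper":1},{"dx":0,"dy":0,"dz":0,"yaw":-0.15,"gripper":1}]'
```

```text
t: 0.6
tcp_pos: [0.2506, -0.5452, 0.2786]
ee_rot: [-3.141, -0.0, 0.887]
force: [0.1, -0.7, -0.7]
grip_width: 0.998
grip_force: 0.0
t: 1.1
tcp_pos: [0.2505, -0.545, 0.2783]
ee_rot: [-3.141, -0.001, 1.637]
force: [0.6, -0.5, -0.2]
grip_width: 1.005
grip_force: 0.0
```

```bash
python3 -m handwheel '[{"dx":0,"dy":0,"dz":0,"yaw":-0.145,"gripper":1},{"dx":0,"dy":0,"dz":0,"yaw":-0.145,"gripper":1},{"dx":0,"dy":0,"dz":0,"yaw":-0.145,"gripper":1},{"dx":0,"dy":0,"dz":0,"yaw":-0.145,"gripper":1},{"dx":0,"dy":0,"dz":0,"yaw":-0.145,"gripper":1}]'
python3 -m handwheel '[{"dx":0,"dy":0,"dz":0,"yaw":-0.145,"gripper":1},{"dx":0,"dy":0,"dz":0,"yaw":-0.145,"gripper":1},{"dx":0,"dy":0,"dz":0,"yaw":-0.145,"gripper":1},{"dx":0,"dy":0,"dz":0,"yaw":-0.145,"gripper":1},{"dx":0,"dy":0,"dz":0,"yaw":-0.145,"gripper":1}]'
python3 -m handwheel '[{"dx":0,"dy":0,"dz":0,"yaw":-0.145,"gripper":1},{"dx":0,"dy":0,"dz":0,"yaw":-0.145,"gripper":1},{"dx":-0.75,"dy":0.93,"dz":0,"yaw":0,"gripper":1},{"dx":-0.75,"dy":0.93,"dz":0,"yaw":0,"gripper":1},{"dx":-0.75,"dy":0.93,"dz":0,"yaw":0,"gripper":1}]'
python3 -m handwheel '[{"dx":-0.75,"dy":0.93,"dz":0,"yaw":0,"gripper":1},{"dx":-0.75,"dy":0.93,"dz":0,"yaw":0,"gripper":1},{"dx":-0.75,"dy":0.93,"dz":0,"yaw":0,"gripper":1},{"dx":-0.75,"dy":0.93,"dz":0,"yaw":0,"gripper":1},{"dx":-0.75,"dy":0.93,"dz":0,"yaw":0,"gripper":1}]'
```

```text
t: 1.6
tcp_pos: [0.2505, -0.545, 0.2783]
ee_rot: [3.141, -0.001, 2.362]
force: [0.1, -0.1, 0.1]
grip_width: 0.998
grip_force: 0.0
t: 2.1
tcp_pos: [0.2505, -0.545, 0.2783]
ee_rot: [3.141, -0.0, 3.087]
force: [-0.4, 0.2, 0.2]
grip_width: 1.002
grip_force: 0.0
t: 2.6
tcp_pos: [0.2975, -0.4471, 0.2782]
ee_rot: [3.141, -0.0, -2.913]
force: [0.0, 1.4, 0.3]
grip_width: 1.002
grip_force: 0.0
t: 3.1
tcp_pos: [0.3754, -0.2855, 0.2785]
ee_rot: [3.141, -0.0, -2.913]
force: [0.6, -0.2, -0.2]
grip_width: 1.001
grip_force: 0.0
```

```bash
python3 -m handwheel '[{"dx":-0.75,"dy":0.93,"dz":0,"yaw":0,"gripper":1},{"dx":-0.75,"dy":0.93,"dz":0,"yaw":0,"gripper":1},{"dx":-0.75,"dy":0.93,"dz":0,"yaw":0,"gripper":1},{"dx":-0.75,"dy":0.93,"dz":0,"yaw":0,"gripper":1},{"dx":-0.75,"dy":0.93,"dz":0,"yaw":0,"gripper":1}]'
python3 -m handwheel '[{"dx":-0.75,"dy":0.93,"dz":0,"yaw":0,"gripper":1},{"dx":-0.75,"dy":0.93,"dz":0,"yaw":0,"gripper":1},{"dx":-0.75,"dy":0.93,"dz":0,"yaw":0,"gripper":1},{"dx":-0.75,"dy":0.93,"dz":0,"yaw":0,"gripper":1},{"dx":-0.75,"dy":0.93,"dz":0,"yaw":0,"gripper":1}]'
python3 -m handwheel '[{"dx":-0.75,"dy":0.93,"dz":0,"yaw":0,"gripper":1},{"dx":-0.65,"dy":0.93,"dz":0,"yaw":0,"gripper":1},{"dx":0,"dy":0,"dz":0,"yaw":-0.005,"gripper":1},{"dx":0,"dy":0,"dz":0,"yaw":0,"gripper":1}]'
```

```text
t: 3.6
tcp_pos: [0.4533, -0.124, 0.2786]
ee_rot: [3.141, -0.0, -2.912]
force: [-0.3, -0.2, -0.1]
grip_width: 1.0
grip_force: 0.0
t: 4.1
tcp_pos: [0.5312, 0.0374, 0.2785]
ee_rot: [3.142, -0.0, -2.912]
force: [0.2, -0.3, 0.3]
grip_width: 1.001
grip_force: 0.0
t: 4.5
tcp_pos: [0.5589, 0.1003, 0.2782]
ee_rot: [3.142, -0.001, -2.906]
force: [-0.7, -0.2, 0.6]
grip_width: 1.002
grip_force: 0.0
```

```bash
python3 -m handwheel '[{"dx":0,"dy":0.18,"dz":0.8,"yaw":0,"gripper":1},{"dx":0,"dy":0,"dz":1,"yaw":0,"gripper":1},{"dx":0,"dy":0,"dz":1,"yaw":0,"gripper":1},{"dx":0,"dy":0,"dz":1,"yaw":0,"gripper":0.3},{"dx":0,"dy":0,"dz":0.6,"yaw":0,"gripper":-0.3}]'
python3 -m handwheel '[{"dx":0,"dy":0,"dz":0.4,"yaw":0,"gripper":-0.45},{"dx":0,"dy":0,"dz":0.3,"yaw":0,"gripper":-0.45},{"dx":0,"dy":0,"dz":0,"yaw":0,"gripper":-0.45},{"dx":0,"dy":0,"dz":0,"yaw":0,"gripper":-0.45}]'
python3 - <<'E'
from h import *
a=[]
for n in("top","scene"):
    im=r.get_image(n); c=im["color"]
    a.append(cv2.resize(c[140:240,190:310] if n=="top" else c[150:250,250:370],None,fx=3.3,fy=3.3,interpolation=cv2.INTER_CUBIC))
cv2.imwrite("pics/g1.png",np.hstack(a))
E
```

```text
t: 5.0
tcp_pos: [0.5565, 0.1037, 0.1442]
ee_rot: [3.141, -0.003, -2.909]
force: [0.7, 0.7, 0.1]
grip_width: 0.689
grip_force: 0.0
t: 5.4
tcp_pos: [0.5583, 0.1048, 0.1267]
ee_rot: [-3.141, 0.001, -2.908]
force: [-0.2, -1.0, 0.7]
grip_width: 0.274
grip_force: 0.0
```

View pics/g1.png

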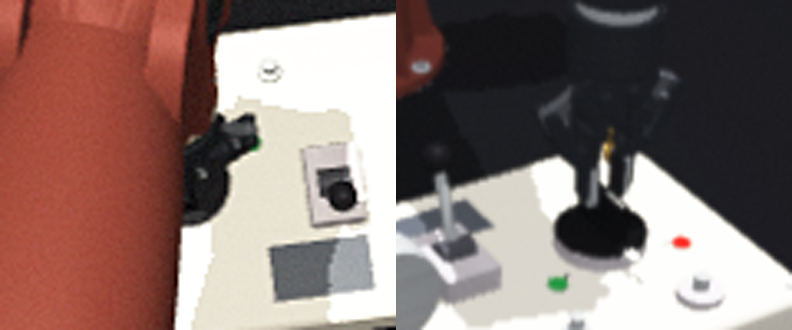

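The crop shows the fingers straddling the bar above the skirt (right panel, about (605,190)). The green disc is at (558,284) and the red at (682,242). Now I'll lower slightly and close gently.

```bash
python3 -m handwheel '[{"dx":0,"dy":0,"dz":0.12,"yaw":0,"gripper":-0.5},{"dx":0,"dy":0,"dz":0,"yaw":0,"gripper":-0.55},{"dx":0,"dy":0,"dz":0,"yaw":0,"gripper":-0.6},{"dx":0,"dy":0,"dz":0,"yaw":0,"gripper":-0.62},{"dx":0,"dy":0,"dz":0,"yaw":0,"gripper":-0.64}]'
python3 -c "
from h import *
o=r.get_obs();print(o['force'],o['ft_torque'],o['ee_rot'])"
```

```text
t: 6.0
tcp_pos: [0.5577, 0.1056, 0.1222]
ee_rot: [3.141, 0.0, -2.907]
force: [-0.8, 4.3, 0.7]
grip_width: 0.181
grip_force: 2.0
[-0.77491034  4.2705246   0.69330051] [0.83301552 0.20253848 0.00447246] [ 3.14058187e+00  4.50755340e-05 -2.90691626e+00]
```

```bash
python3 -m handwheel '[{"dx":0,"dy":0.03,"dz":0,"yaw":0,"gripper":-0.66},{"dx":0,"dy":0,"dz":0,"yaw":0,"gripper":-0.68},{"dx":0,"dy":0,"dz":0,"yaw":0,"gripper":-0.7},{"dx":0,"dy":0,"dz":0,"yaw":0,"gripper":-0.7}]'
python3 -c "
from h import *
o=r.get_obs();print(o['force'],o['ft_torque'],o['ee_rot'])"
```

```text
t: 6.4
tcp_pos: [0.5576, 0.1063, 0.1223]
ee_rot: [3.141, 0.0, -2.907]
force: [-1.6, 5.5, 2.3]
grip_width: 0.153
grip_force: 22.5
[-1.63895755  5.5422655   2.2770378 ] [ 1.1754188   0.35938854 -0.00978808] [ 3.14101841e+00  1.97772075e-04 -2.90714940e+00]
```

```bash
python3 -m handwheel '[{"dx":0,"dy":0.02,"dz":0,"yaw":0,"gripper":-1},{"dx":0,"dy":0,"dz":0,"yaw":0,"gripper":-1},{"dx":0,"dy":0,"dz":0,"yaw":0,"gripper":-1}]'
python3 -c "
from h import *
o=r.get_obs();print(o['force'],o['ft_torque'],o['ee_rot'])"
python3 -m handwheel '[{"dx":0,"dy":0,"dz":-0.1,"yaw":0,"gripper":-1},{"dx":0,"dy":0,"dz":-0.1,"yaw":0,"gripper":-1},{"dx":0,"dy":0,"dz":-0.1,"yaw":0,"gripper":-1},{"dx":0,"dy":0,"dz":-0.08,"yaw":0,"gripper":-1},{"dx":0,"dy":0,"dz":0,"yaw":0,"gripper":-1}]'
python3 -c "
from h import *
o=r.get_obs();print(o['force'],o['ft_torque'],o['ee_rot'])"
```

```text
t: 6.7
tcp_pos: [0.5576, 0.1064, 0.1225]
ee_rot: [-3.141, 0.0, -2.907]
force: [-2.0, 2.2, 3.7]
grip_width: 0.142
grip_force: 59.1
[-2.01693932  2.16882653  3.73811456] [ 0.67436247  0.46024512 -0.02506662] [-3.14130188e+00  2.94106800e-04 -2.90743141e+00]
t: 7.2
tcp_pos: [0.5573, 0.1064, 0.1335]
ee_rot: [-3.142, -0.0, -2.907]
force: [2.0, 2.2, -8.3]
grip_width: 0.142
grip_force: 58.6
[ 1.96977303  2.20684356 -8.29973554] [ 0.53013429 -0.35591587 -0.01792641] [-3.14153501e+00 -4.75542077e-04 -2.90738069e+00]
```

```bash
python3 -m handwheel '[{"dx":0,"dy":0,"dz":0,"yaw":0.05,"gripper":-1},{"dx":0,"dy":0,"dz":0,"yaw":0.1,"gripper":-1},{"dx":0,"dy":0,"dz":0,"yaw":0.1,"gripper":-1},{"dx":0,"dy":0,"dz":0,"yaw":0.1,"gripper":-1},{"dx":0,"dy":0,"dz":0,"yaw":0,"gripper":-1}]'
python3 -c "
from h import *
o=r.get_obs();print(o['force'],o['ft_torque'],o['ee_rot'])"
```

```text
t: 7.7
tcp_pos: [0.5573, 0.1063, 0.1333]
ee_rot: [-3.141, -0.0, 3.024]
force: [1.8, 1.7, -9.0]
grip_width: 0.14
grip_force: 58.6
[ 1.83630067  1.66284233 -8.95466496] [ 0.35494262 -0.31311724 -0.02906718] [-3.14115072e+00 -3.84247891e-04  3.02420965e+00]
```

```bash
python3 -m handwheel '[{"dx":0,"dy":0,"dz":0,"yaw":0.12,"gripper":-1},{"dx":0,"dy":0,"dz":0,"yaw":0.12,"gripper":-1},{"dx":0,"dy":0,"dz":0,"yaw":0.12,"gripper":-1},{"dx":0,"dy":0,"dz":0,"yaw":0.12,"gripper":-1},{"dx":0,"dy":0,"dz":0,"yaw":0.04,"gripper":-1}]'
python3 -m handwheel '[{"dx":0,"dy":0,"dz":0.05,"yaw":0,"gripper":-1},{"dx":0,"dy":0,"dz":0,"yaw":0,"gripper":-1}]'
python3 -m handwheel '[{"dx":0,"dy":0,"dz":0.02,"yaw":0,"gripper":-1},{"dx":0,"dy":0,"dz":0,"yaw":0,"gripper":-1}]'
python3 -c "
from h import *
o=r.get_obs();print(o['force'],o['ft_torque'],o['ee_rot'])"
```

```text
t: 8.2
tcp_pos: [0.5572, 0.1062, 0.1333]
ee_rot: [-3.141, -0.0, 2.505]
force: [1.1, 0.8, -8.7]
grip_width: 0.143
grip_force: 58.6
t: 8.4
tcp_pos: [0.5572, 0.1062, 0.1317]
ee_rot: [-3.141, -0.0, 2.509]
force: [-0.4, 0.5, -9.1]
grip_width: 0.137
grip_force: 58.6
t: 8.6
tcp_pos: [0.5573, 0.1062, 0.1313]
ee_rot: [-3.141, -0.0, 2.507]
force: [-0.4, -0.8, -8.0]
grip_width: 0.143
grip_force: 58.6
[-0.37695095 -0.75971942 -7.95961529] [-0.22700721  0.06216847 -0.00272407] [-3.14081651e+00 -1.54094985e-04  2.50683041e+00]
```

```bash
python3 -m handwheel '[{"dx":0,"dy":0,"dz":0.01,"yaw":0,"gripper":-1},{"dx":0,"dy":0,"dz":0,"yaw":0,"gripper":-1}]' | grep -E "tcp|force: \["
python3 -m handwheel '[{"dx":0,"dy":0,"dz":0.01,"yaw":0,"gripper":-1},{"dx":0,"dy":0,"dz":0,"yaw":0,"gripper":-1}]'| grep -E "tcp|force: \["
python3 -m handwheel '[{"dx":0,"dy":0,"dz":0.01,"yaw":0,"gripper":-1},{"dx":0,"dy":0,"dz":0,"yaw":0,"gripper":-1}]'| grep -E "tcp|force: \["
```

```text
tcp_pos: [0.5573, 0.1063, 0.1311]
force: [-0.6, -1.2, -8.3]
tcp_pos: [0.5574, 0.1063, 0.1308]
force: [-1.5, -1.9, -9.1]
tcp_pos: [0.5574, 0.1063, 0.1305]
force: [-1.6, -1.8, -7.2]
```

```bash
python3 -m handwheel '[{"dx":0,"dy":0,"dz":0.01,"yaw":0,"gripper":-1},{"dx":0,"dy":0,"dz":0,"yaw":0,"gripper":-1}]' | grep -E "tcp|force: \["
python3 -m handwheel '[{"dx":0,"dy":0,"dz":0.01,"yaw":0,"gripper":-1},{"dx":0,"dy":0,"dz":0,"yaw":0,"gripper":-1}]'| grep -E "tcp|force: \["
```

```text
tcp_pos: [0.5574, 0.1064, 0.1304]
force: [-2.6, -2.1, -4.8]
tcp_pos: [0.5575, 0.1064, 0.1303]
force: [-4.7, -2.9, -2.2]
```

```bash
python3 -m handwheel '[{"dx":0,"dy":0,"dz":0,"yaw":0.015,"gripper":-1},{"dx":0,"dy":0,"dz":0,"yaw":0.015,"gripper":-1},{"dx":0,"dy":0,"dz":0,"yaw":0,"gripper":-1}]' | grep -E "tcp|force: \[|ee"
python3 -m handwheel '[{"dx":0,"dy":0,"dz":0,"yaw":0.015,"gripper":-1},{"dx":0,"dy":0,"dz":0,"yaw":0.015,"gripper":-1},{"dx":0,"dy":0,"dz":0,"yaw":0,"gripper":-1}]'| grep -E "tcp|force: \[|ee"
python3 -c "
from h import *
o=r.get_obs();print(o['force'],o['ft_torque'],o['ee_rot'])"
```

```text
tcp_pos: [0.5575, 0.1064, 0.1302]
ee_rot: [-3.141, 0.0, 2.475]
force: [-4.2, -2.8, -2.4]
tcp_pos: [0.5575, 0.1064, 0.1301]
ee_rot: [-3.141, 0.0, 2.445]
force: [-4.1, -2.6, -2.1]
[-4.08150936 -2.62162102 -2.05269481] [-0.61983386  1.00726707  0.00511469] [-3.14143682e+00  1.37807911e-04  2.44489209e+00]
```

```bash
python3 -m handwheel '[{"dx":0,"dy":0,"dz":0,"yaw":0.015,"gripper":-1},{"dx":0,"dy":0,"dz":0,"yaw":0.015,"gripper":-1},{"dx":0,"dy":0,"dz":0,"yaw":0,"gripper":-1}]' | grep -E "tcp|force: \[|ee"
python3 -m handwheel '[{"dx":0,"dy":0,"dz":0,"yaw":0.015,"gripper":-1},{"dx":0,"dy":0,"dz":0,"yaw":0.015,"gripper":-1},{"dx":0,"dy":0,"dz":0,"yaw":0,"gripper":-1}]'| grep -E "tcp|force: \[|ee"
```

```text
tcp_pos: [0.5574, 0.1064, 0.1297]
ee_rot: [-3.141, -0.0, 2.415]
force: [-3.2, -3.3, -6.4]
tcp_pos: [0.5574, 0.1064, 0.1297]
ee_rot: [-3.141, -0.0, 2.385]
force: [-2.5, -3.0, -7.9]
```

```bash
python3 -c "
from h import *
o=r.get_obs();print(o['force'],o['ft_torque'],o['ee_rot'])"
```

```text
[-2.5051447  -3.01291858 -7.90642882] [-0.88146599  0.62271813 -0.0601626 ] [-3.14118698e+00 -1.21348347e-04  2.38491151e+00]
```

The ring support vanished near yaw 2.42, so the key is over a notch. I'll ease it down.

```bash
python3 -m handwheel '[{"dx":0,"dy":0,"dz":0.03,"yaw":0,"gripper":-1},{"dx":0,"dy":0,"dz":0.03,"yaw":0,"gripper":-1},{"dx":0,"dy":0,"dz":0,"yaw":0,"gripper":-1}]' | grep -E "tcp|force: \[|ee"
python3 -c "
from h import *
o=r.get_obs();print(o['force'],o['ft_torque'],o['ee_rot'])"
```

```text
tcp_pos: [0.5574, 0.1064, 0.128]
ee_rot: [-3.141, -0.0, 2.386]
force: [-2.9, -4.5, -7.9]
[-2.90205409 -4.46986784 -7.88039272] [-0.85981018  0.70336131 -0.0085281 ] [-3.14136110e+00 -9.52830020e-06  2.38580431e+00]
```

```bash
python3 -m handwheel '[{"dx":0,"dy":0,"dz":0.05,"yaw":0,"gripper":-1},{"dx":0,"dy":0,"dz":0.05,"yaw":0,"gripper":-1},{"dx":0,"dy":0,"dz":0.04,"yaw":0,"gripper":-1},{"dx":0,"dy":0,"dz":0,"yaw":0,"gripper":-1}]' | grep -E "tcp|force: \[|ee"
python3 -c "
from h import *
o=r.get_obs();print(o['force'],o['ft_torque'],o['ee_rot'])"
```

```text
tcp_pos: [0.5574, 0.1064, 0.1239]
ee_rot: [-3.141, 0.0, 2.386]
force: [-3.5, -3.6, -6.3]
[-3.52150579 -3.58459856 -6.34246592] [-0.9055561   0.84479073  0.00703059] [-3.14134691e+00  3.40060175e-05  2.38579900e+00]
```

```bash
python3 -m handwheel '[{"dx":0,"dy":0,"dz":0.03,"yaw":0,"gripper":-1},{"dx":0,"dy":0,"dz":0.01,"yaw":0,"gripper":-1},{"dx":0,"dy":0,"dz":0,"yaw":0,"gripper":-1}]' | grep -E "tcp|force: \[|ee"
python3 -c "
from h import *
o=r.get_obs();print(o['force'],o['ft_torque'],o['ee_rot'])"
python3 -m handwheel '[{"dx":0,"dy":0,"dz":0,"yaw":0,"gripper":-0.6},{"dx":0,"dy":0,"dz":0,"yaw":0,"gripper":-0.5},{"dx":0,"dy":0,"dz":-0.1,"yaw":0,"gripper":-0.45},{"dx":0,"dy":0,"dz":-0.3,"yaw":0,"gripper":-0.45},{"dx":0,"dy":0,"dz":-0.6,"yaw":0,"gripper":-0.4}]'
python3 -m handwheel '[{"dx":0,"dy":0,"dz":-1,"yaw":0,"gripper":-0.4},{"dx":0,"dy":0,"dz":-1,"yaw":0,"gripper":-0.6},{"dx":0,"dy":0,"dz":-1,"yaw":0,"gripper":-1},{"dx":0,"dy":0,"dz":-1,"yaw":0,"gripper":-1},{"dx":0,"dy":0,"dz":0,"yaw":0,"gripper":-1}]'
```

```text
tcp_pos: [0.5575, 0.1064, 0.1229]
ee_rot: [-3.141, 0.0, 2.386]
force: [-3.0, -3.8, -7.0]
[-3.02683061 -3.78596405 -7.02880542] [-0.90629387  0.92371386 -0.01907892] [-3.14147383e+00  1.34556138e-04  2.38588663e+00]
t: 12.3
tcp_pos: [0.5571, 0.1066, 0.1529]
ee_rot: [-3.141, -0.001, 2.386]
force: [-0.3, 0.1, 0.6]
grip_width: 0.302
grip_force: 0.0
t: 12.8
tcp_pos: [0.5593, 0.1065, 0.2786]
ee_rot: [3.136, 0.006, 2.386]
force: [1.0, 0.2, 0.0]
grip_width: 0.002
grip_force: 0.0
```

```bash
python3 -m handwheel '[{"dx":0,"dy":0,"dz":0,"yaw":-0.14,"gripper":-1},{"dx":0,"dy":0,"dz":0,"yaw":-0.14,"gripper":-1},{"dx":0,"dy":0,"dz":0,"yaw":-0.14,"gripper":-1},{"dx":0,"dy":0,"dz":0,"yaw":-0.14,"gripper":-1},{"dx":0,"dy":0,"dz":0,"yaw":-0.14,"gripper":-1}]' | grep ee
python3 -m handwheel '[{"dx":0,"dy":0,"dz":0,"yaw":-0.14,"gripper":-1},{"dx":0,"dy":0,"dz":0,"yaw":-0.15,"gripper":-1},{"dx":0.65,"dy":-0.87,"dz":0,"yaw":0,"gripper":-1},{"dx":0.65,"dy":-0.87,"dz":0,"yaw":0,"gripper":-1},{"dx":0.65,"dy":-0.87,"dz":0,"yaw":0,"gripper":-1}]'
python3 -m handwheel '[{"dx":0.65,"dy":-0.87,"dz":0,"yaw":0,"gripper":-1},{"dx":0.65,"dy":-0.87,"dz":0,"yaw":0,"gripper":-1},{"dx":0,"dy":0,"dz":0,"yaw":0,"gripper":-1},{"dx":0,"dy":0,"dz":0,"yaw":0,"gripper":-1}]'
python3 - <<'E'
from h import *
a=[]
for n in("top","scene"):
    im=r.get_image(n); c=im["color"]; P=cloud(im)
    a.append(cv2.resize(c[140:240,190:310] if n=="top" else c[170:270,230:350],None,fx=3.3,fy=3.3,interpolation=cv2.INTER_CUBIC))
    near=(np.hypot(P[...,0]-.557,P[...,1]-.1058)<.036)&(P[...,2]>.12)&(P[...,2]<.18)
    Q=P[near]
    if len(Q):
        print(n,len(Q),"z pct",np.percentile(Q[:,2],[50,90,97,100]).round(4)); 
        T=Q[Q[:,2]>.135][:,:2]; print(cv2.minAreaRect(T.astype(np.float32)))
    B=P[(np.hypot(P[...,0]-.54,P[...,1]+.033)<.025)&(P[...,2]>.165)&(P[...,2]<.205)]
    if len(B): print("ball",len(B),B.mean(0),B.min(0),B.max(0))
cv2.imwrite("pics/g2.png",np.hstack(a))
E
```

```text
ee_rot: [3.141, 0.001, 3.092]
t: 13.8
tcp_pos: [0.5183, 0.0161, 0.273]
ee_rot: [-3.141, 0.001, -2.906]
force: [0.6, -0.3, -0.0]
grip_width: -0.0
grip_force: 0.0
t: 14.2
tcp_pos: [0.493, -0.0435, 0.2732]
ee_rot: [-3.141, 0.001, -2.909]
force: [0.9, -0.9, 0.4]
grip_width: 0.0
grip_force: 0.0
top 66 z pct [0.145  0.1467 0.1473 0.1493]
((0.5553280115127563, 0.11078780889511108), (0.01303466409444809, 0.049653537571430206), 55.43061065673828)
scene 133 z pct [0.1394 0.1442 0.1456 0.1477]
((0.560093104839325, 0.10554198920726776), (0.013938368298113346, 0.0572635717689991), 48.28194046020508)
ball 89 [ 0.54584689 -0.0332693   0.18579438] [ 0.53275068 -0.0444813   0.16524322] [ 0.55520319 -0.02194561  0.19952159]
```

View pics/g2.png

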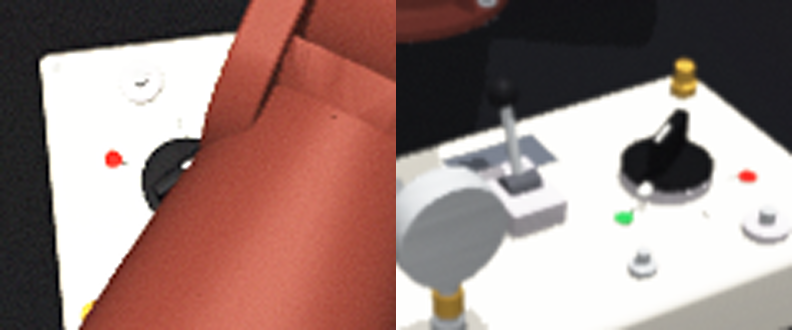

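Knob is seated (bar top at 0.145 m) with its pointer beside the green disc: pointer tip (645,190), disc (624,218) in the right panel. The lever ball is at (503,93). Now I'll swing the lever.

```bash
python3 -m handwheel '[{"dx":0,"dy":0,"dz":1,"yaw":0,"gripper":-1},{"dx":0,"dy":0,"dz":1,"yaw":0,"gripper":-1},{"dx":0,"dy":0,"dz":1,"yaw":0,"gripper":-1},{"dx":0,"dy":0,"dz":0.3,"yaw":0,"gripper":-1},{"dx":0,"dy":0,"dz":0,"yaw":0,"gripper":-1}]'
python3 -m handwheel '[{"dx":-0.4,"dy":0,"dz":0,"yaw":0,"gripper":-1},{"dx":-0.4,"dy":0,"dz":0,"yaw":0,"gripper":-1},{"dx":-0.3,"dy":0,"dz":0,"yaw":0,"gripper":-1},{"dx":-0.3,"dy":0,"dz":0,"yaw":0,"gripper":-1},{"dx":-0.3,"dy":0,"dz":0,"yaw":0,"gripper":-1}]'
python3 -m handwheel '[{"dx":-0.3,"dy":0,"dz":0,"yaw":0,"gripper":-1},{"dx":-0.3,"dy":0,"dz":0,"yaw":0,"gripper":-1},{"dx":-0.2,"dy":0,"dz":0,"yaw":0,"gripper":-1},{"dx":0,"dy":0,"dz":0,"yaw":0,"gripper":-1}]'
python3 - <<'E'
from h import *
a=[]
im=r.get_image("scene"); c=im["color"]
cv2.imwrite("pics/g3.png",cv2.resize(c[130:270,210:350],None,fx=3.3,fy=3.3,interpolation=cv2.INTER_CUBIC))
E
```

```text
t: 14.8
tcp_pos: [0.4924, -0.0421, 0.1729]
ee_rot: [3.14, -0.002, -2.906]
force: [0.0, -0.9, 0.2]
grip_width: -0.002
grip_force: 0.0
t: 15.3
tcp_pos: [0.5436, -0.0311, 0.1748]
ee_rot: [-3.141, 0.001, -2.907]
force: [-0.9, -0.1, 1.0]
grip_width: -0.0
grip_force: 0.5
t: 15.7
tcp_pos: [0.5665, -0.0255, 0.1734]
ee_rot: [3.141, -0.0, -2.907]
force: [0.2, 0.2, 0.4]
grip_width: 0.006
grip_force: 0.0
```

View pics/g3.png

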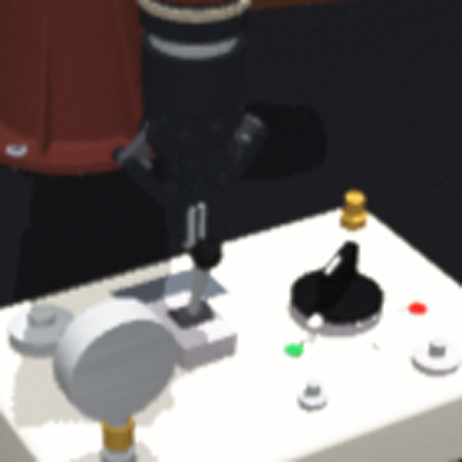

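The lever has passed upright (ball (207,254)). Continue to the stop.

```bash
for i in 1; do python3 -m handwheel '[{"dx":-0.15,"dy":0,"dz":0,"yaw":0,"gripper":-1},{"dx":-0.15,"dy":0,"dz":0,"yaw":0,"gripper":-1},{"dx":0,"dy":0,"dz":0,"yaw":0,"gripper":-1}]' | grep -E "tcp|e: \["; done
python3 -m handwheel '[{"dx":-0.07,"dy":0,"dz":0,"yaw":0,"gripper":-1},{"dx":0,"dy":0,"dz":0,"yaw":0,"gripper":-1}]' | grep -E "tcp|e: \["
python3 -m handwheel '[{"dx":-0.07,"dy":0,"dz":0,"yaw":0,"gripper":-1},{"dx":0,"dy":0,"dz":0,"yaw":0,"gripper":-1}]' | grep -E "tcp|e: \["
```

```text
tcp_pos: [0.575, -0.0236, 0.1738]
force: [-0.3, -0.5, -0.2]
tcp_pos: [0.5768, -0.0231, 0.1738]
force: [-0.0, -0.6, 0.4]
tcp_pos: [0.5789, -0.0226, 0.1738]
force: [-0.1, 0.0, 0.5]
```

```bash
python3 -m handwheel '[{"dx":-0.07,"dy":0,"dz":0,"yaw":0,"gripper":-1},{"dx":0,"dy":0,"dz":0,"yaw":0,"gripper":-1}]' | grep -E "tcp|e: \["
python3 -m handwheel '[{"dx":-0.07,"dy":0,"dz":0,"yaw":0,"gripper":-1},{"dx":0,"dy":0,"dz":0,"yaw":0,"gripper":-1}]' | grep -E "tcp|e: \["
python3 -m handwheel '[{"dx":-0.07,"dy":0,"dz":0,"yaw":0,"gripper":-1},{"dx":0,"dy":0,"dz":0,"yaw":0,"gripper":-1}]' | grep -E "tcp|e: \["
python3 - <<'E'
from h import *
im=r.get_image("scene"); P=cloud(im)
B=P[(np.hypot(P[...,0]-.603,P[...,1]+.018)<.035)&(P[...,2]>.165)&(P[...,2]<.21)]
print("ball",len(B),B.mean(0),B.min(0),B.max(0))
E
```

```text
tcp_pos: [0.581, -0.0221, 0.1738]
force: [-0.6, 0.0, -0.3]
tcp_pos: [0.583, -0.0216, 0.1738]
force: [0.2, 0.5, -0.9]
tcp_pos: [0.5843, -0.0212, 0.1736]
force: [-4.9, -1.0, 1.7]
ball 161 [ 0.60171021 -0.02064088  0.19249889] [ 0.5780122  -0.03579631  0.16646226] [ 0.62055721 -0.0038493   0.20987367]
```

```bash
python3 -m handwheel '[{"dx":-0.05,"dy":0,"dz":0,"yaw":0,"gripper":-1},{"dx":0,"dy":0,"dz":0,"yaw":0,"gripper":-1}]' | grep -E "tcp|e: \["
python3 -m handwheel '[{"dx":0.2,"dy":0,"dz":0,"yaw":0,"gripper":-1},{"dx":0.6,"dy":0,"dz":0,"yaw":0,"gripper":-1},{"dx":1,"dy":0,"dz":0,"yaw":0,"gripper":-1},{"dx":1,"dy":0,"dz":0,"yaw":0,"gripper":-1},{"dx":0,"dy":0,"dz":-0.5,"yaw":0,"gripper":-1}]'| grep -E "tcp|e: \["
python3 -m handwheel '[{"dx":0,"dy":0,"dz":-1,"yaw":0,"gripper":-1},{"dx":0,"dy":0,"dz":-1,"yaw":0,"gripper":-1},{"dx":0,"dy":0,"dz":-1,"yaw":0,"gripper":-1},{"dx":0,"dy":-0.8,"dz":0,"yaw":0,"gripper":-1},{"dx":0,"dy":-0.8,"dz":0,"yaw":0,"gripper":-1}]'
python3 -m handwheel '[{"dx":0,"dy":-1,"dz":0,"yaw":0,"gripper":-1},{"dx":0,"dy":-1,"dz":0,"yaw":0,"gripper":-1},{"dx":0,"dy":-1,"dz":0,"yaw":0,"gripper":-1},{"dx":0,"dy":0,"dz":0,"yaw":0,"gripper":-1},{"dx":0,"dy":0,"dz":0,"yaw":0,"gripper":-1}]'
python3 - <<'E'
from h import *
im=r.get_image("scene"); c=im["color"]; P=cloud(im)
B=P[(np.hypot(P[...,0]-.603,P[...,1]+.018)<.035)&(P[...,2]>.165)&(P[...,2]<.21)]
print("ball",len(B),B.mean(0),B.min(0),B.max(0))
Q=P[(np.hypot(P[...,0]-.557,P[...,1]-.1058)<.036)&(P[...,2]>.12)&(P[...,2]<.18)]
print("knob",np.percentile(Q[:,2],[50,90,97,100]).round(4))
cv2.imwrite("pics/g4.png",cv2.resize(c[130:300,90:430],None,fx=2.3,fy=2.3,interpolation=cv2.INTER_CUBIC))
E
```

```text
tcp_pos: [0.5847, -0.0211, 0.1735]
force: [-10.9, -2.5, 3.2]
tcp_pos: [0.5008, -0.0398, 0.1862]
force: [-0.2, -0.8, -0.4]
t: 18.3
tcp_pos: [0.5174, -0.0875, 0.2811]
ee_rot: [-3.139, 0.004, -2.906]
force: [-0.5, 0.8, 0.3]
grip_width: 0.001
grip_force: 0.0
t: 18.8
tcp_pos: [0.5371, -0.1749, 0.2791]
ee_rot: [-3.141, 0.001, -2.908]
force: [-0.2, 0.8, 0.1]
grip_width: -0.0
grip_force: 0.0
ball 81 [ 0.61155203 -0.01802569  0.18563406] [ 0.59862095 -0.02849076  0.16552062] [ 0.62230889 -0.00321194  0.19512359]
knob [0.139  0.1442 0.1454 0.1461]
```

View pics/g4.png

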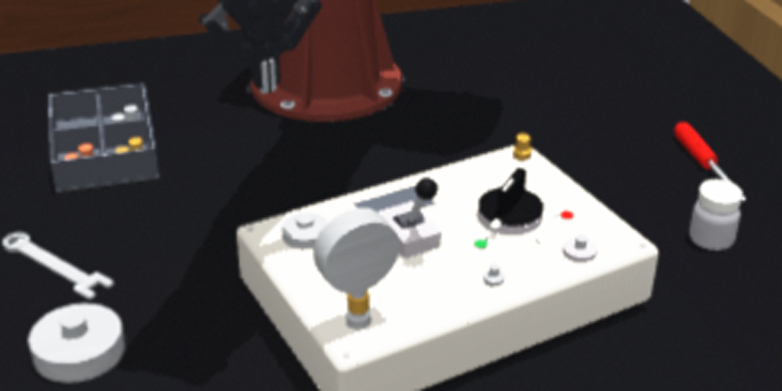

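The lever is fully over (ball (427,188)) and against its stop. The knob is seated by the green disc (482,243), and the loose parts are undisturbed. Handing in.

```bash
python3 -c "
from bench import r
print(r.hand_in())"
```

```text
the job is handed in; nothing more can be done
None
```

The job is handed in: the selector knob is seated in the notch by the green dot, the valve lever is over against its far stop, and the arm is clear of everything with the loose parts where they were.

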